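# Check off the ring batches, largest to smallest

## Robot

A 7-joint arm with a two-finger parallel gripper is mounted at the origin on a cart in front of the work surface, level with it; the furniture and walls round the work are solid. World frame = base frame: x ahead of the robot, y to its left, z up, the work surface at z = 0. Lengths are in mm, angles in rad, forces in N, time in s.
With the tool pointing down it reaches from about 400 to 875 mm from the base axis. Payload 4.4 kg.
Tool frame: the origin (TCP) lies on the centre line of the jaws, within the pads' length; the fingertips stand 8 mm ahead of it and the grasp point (between the pads) lies 11 mm behind it; x points along the fingers, z is the direction in which the jaws open and shut, and the axes are right-handed (so a half turn about x gives the same grasp; the last joint's range is limited). The gripper opens to 85 mm and grips with 20 to 120 N. Pads are 22 mm wide; open, the fingers measure 114 mm over their backs; the gripper's body (76 mm by 85 mm) begins 54 mm behind the grasp point. The pads swing forward as they close: fully open they stand 13 mm farther back than shut.
Start: joints at [1.063, 0.628, 0.038, 1.517, -0.027, 0.996, -0.02], TCP at [277.947, -587.591, 239.313] pointing down, gripper open.
Joint ranges: [-3.06, 3.06], [-0.37, 2.12], [-1.25, 1.32], [0.18, 2.47], [-1.1, 4.24], [0.23, 1.98], [-2.94, 2.94]. Speed limits (rad/s): [2.57, 2.57, 3.14, 3.14, 3.14, 3.14, 3.14].

## Interface

Orientations are given as [roll, pitch, yaw] about the fixed x, y, z axes, in that order (R = Rz(yaw) Ry(pitch) Rx(roll)).
In Python, from cell import ctrl, get_image, camera_params gives the robot as it stands. The module is installed in compiled form; this text tells all that it offers.
- The arm moves only by the shell command python3 -m handwheel 'ROWS'. ROWS is text: rows parted by semicolons, each of 7 numbers parted by spaces: the opening, from -1 (shut) to 1 (fully open), then the shift along the tool's x, y, z in mm, then the turn, a rotation vector about the tool's x, y, z in rad. In form: grip x y z wx wy wz; .... A call has 1 to 10 rows; each row shifts and turns the pose as measured when the row begins, along the tool's axes as they then stand; what a row does not reach is not made up. A row lasts 1/10 s, in which the tool goes at most 50 mm and 8.59 degrees, less where a joint would pass 70% of its speed; a pose out of reach is approached as far as the arm can. A call with a gripper value outside its range is refused whole. The fingers move at their own pace and stop on an object; the grip force is fixed at half the most. Time passes only in rows, so rows that do not move let the fingers close. It gives the time, the measured TCP pose, the force and the opening at its end, in the units of the state.
- ctrl.read_state(): the state, without advancing time (a new reading comes with each control period).
- get_image(name): name is "scene" or "side" or "wrist"; returns the picture (384x512x3 uint8, blue, green, red); there is no depth.
- camera_params(name): a dict with "fx", "fy", "cx", "cy" (pixels), "k1" (the pictures are not rectified: a ray, as slopes to the right and down, at radius r is drawn at 1 + k1 r^2 times it, then the intrinsics apply), "eye" and "orientation" of the camera in the world. Camera axes: x right, y up, looking along -z (the intrinsics and any distortion apply to the point x, -y, -z); pixel columns grow to the right and rows downward; lengths in mm; the calibration is good to about 2 mm. A picture is of the moment at which its call begins: read the wrist's pose just before it. camera_params takes no time and is no camera call; for the wrist camera it gives the pose at the moment of the call.
- ctrl.finish_job(): hands the job in, once; it reports no verdict.
The state is a dict: "clock": time; "qpos": joint angles; "qd": joint speeds; "tau": joint torques, N m; "eef_pos": TCP position; "tool_rot": TCP orientation; "force": force on the tool from outside, world axes, zero at the start; "torque": the same for the moment, N m; "width": finger opening in mm.
Only numpy, scipy, OpenCV 4.12 (cv2) and the standard library are available. Lean on these libraries where they do the work, as an engineer would, in place of code of your own. Each camera call takes 0.05 s, during which the arm holds its last target.

## Task

Check off the three batches of rings, from the largest to the smallest: the tall stack first, then the shorter stack, last the single ring. For each, press the flat black key on the stand that carries it with the fingertips, lightly, until it is more than halfway down; the key stays down by itself. Do not pick up or shift the batches or the other things on the bench.

Things in the scene. Friction and masses are not known exactly. Their poses are not given: they have to be found in the camera images.
- stand_full: stand of the tall ring stack: aluminium plate 170x76x12 mm fixed to the bench, origin under its centre, x lengthwise. At x -55 mm (robot side) a grey key housing 40x46 mm, top 40 mm over the bench; at x +45 mm a black pad, 72 mm across, top at 14 mm, with the tall ring stack loose on it. The three stands are alike but for what they carry
- key_full_top (a point): centre of the top face of the key on the stand of the tall ring stack: a flat black cap 26 x 30 mm (x by y of the stand) standing out of the grey housing; its top is 60 mm above the bench when up, 48 mm when fully down; the point moves with the key; z up
- key_full (a joint): how far that key is pushed down, in m: 0 up (starts at 0 to 0.0015), 0.012 hard against its stop; counts as down from 0.006. It slides straight down against a steady friction of about 3 N, has no spring and stays where it is left
- stand_short: stand of the shorter ring stack: aluminium plate 170x76x12 mm fixed to the bench, origin under its centre, x lengthwise. At x -55 mm (robot side) a grey key housing 40x46 mm, top 40 mm over the bench; at x +45 mm a black pad, 72 mm across, top at 14 mm, with the shorter ring stack loose on it. The three stands are alike but for what they carry
- key_short_top (a point): centre of the top face of the key on the stand of the shorter ring stack: a flat black cap 26 x 30 mm (x by y of the stand) standing out of the grey housing; its top is 60 mm above the bench when up, 48 mm when fully down; the point moves with the key; z up
- key_short (a joint): how far that key is pushed down, in m: 0 up (starts at 0 to 0.0015), 0.012 hard against its stop; counts as down from 0.006. It slides straight down against a steady friction of about 3 N, has no spring and stays where it is left
- stand_single: stand of the single ring: aluminium plate 170x76x12 mm fixed to the bench, origin under its centre, x lengthwise. At x -55 mm (robot side) a grey key housing 40x46 mm, top 40 mm over the bench; at x +45 mm a black pad, 72 mm across, top at 14 mm, with the single ring loose on it. The three stands are alike but for what they carry
- key_single_top (a point): centre of the top face of the key on the stand of the single ring: a flat black cap 26 x 30 mm (x by y of the stand) standing out of the grey housing; its top is 60 mm above the bench when up, 48 mm when fully down; the point moves with the key; z up
- key_single (a joint): how far that key is pushed down, in m: 0 up (starts at 0 to 0.0015), 0.012 hard against its stop; counts as down from 0.006. It slides straight down against a steady friction of about 3 N, has no spring and stays where it is left
- stack_full: tall stack of plated steel rings on a peg, 137 mm high, 62 mm body with small lugs to 77 mm, 0.6 kg, loose; origin at its underside, about 7 mm off the body's axis towards the lugs, z up
- stack_short: the shorter stack of the same rings on a peg, 109 mm high, 62 mm body with small lugs to 73 mm, 0.5 kg, loose; origin at its underside, about 5 mm off the body's axis towards the lugs, z up
- ring_single: one single plated ring lying flat, 64 x 65 x 9 mm, loose; origin at the centre of its underside, z up
- marker: marker pen lying on the bench, 17 x 135 x 16 mm, loose bystander; origin at the centre of its underside, its length along y
- gauge_block: ground steel setting block, 30 x 35 x 28 mm, loose bystander; origin at the centre of its underside
- plug: plug gauge lying on the bench (two short thick ends on a thin handle), 39 x 108 x 39 mm, loose bystander; origin at the centre of its underside, its length along y
Things that resemble listed ones, but are neither listed nor needed, are in the scene too. What is shaped like the stack_short but green is not meant.

How it is judged:
By the outcome, as a careful person would: the job done as asked, in the order asked, and still so for the second after the job is handed in, with the robot touching nothing.
It also fails if it takes over 48 s, if anything falls off the work surface, if the arm or the gripper's body presses on something with over 40 N, if the wrist force passes 120 N, or if a joint passes its speed limit or range.

## Working session

There is one attempt and no reset: what is moved stays moved. The work goes in short steps, Python scripts to look and compute and a shell command to move; the robot and the scene stay as the last step left them, time stands still between calls to the robot, and variables do not carry over. Pictures are saved under pics/ and viewed, and the job is handed in when it is done.

```bash
mkdir -p pics; ls; cat > h.py <<'E'
import numpy as np, cv2
from cell import ctrl,get_image,camera_params
def R_of(o):
    o=np.array(o,float)
    if o.shape==(3,3): return o
    from scipy.spatial.transform import Rotation as R
    if o.size==3: return R.from_euler('xyz',o).as_matrix()
    raise Exception(str(o))
def ray(p,u,v):
    xd=(u-p['cx'])/p['fx']; yd=(v-p['cy'])/p['fy']
    x,y=xd,yd
    for _ in range(30):
        s=1+p['k1']*(x*x+y*y); x,y=xd/s,yd/s
    d=R_of(p['orientation'])@np.array([x,-y,-1]); return np.array(p['eye'],float),d
def onz(p,u,v,z):
    e,d=ray(p,u,v); return e+d*(z-e[2])/d[2]
def proj(p,P):
    c=R_of(p['orientation']).T@(np.array(P,float)-np.array(p['eye'],float))
    x,y=c[0]/-c[2],-c[1]/-c[2]; s=1+p['k1']*(x*x+y*y)
    return p['fx']*x*s+p['cx'],p['fy']*y*s+p['cy']
E
python3 - <<'E'
from h import *
print(ctrl.read_state())
for n in("scene","side","wrist"):
    print(n,camera_params(n)); cv2.imwrite(f"pics/{n}0.png",get_image(n))
E
```

```text
pics
{'clock': 0.0, 'qpos': array([ 1.06317128,  0.62930431,  0.0384311 ,  1.51838014, -0.02698931,
        0.9963029 , -0.02002637]), 'qd': array([-0.00013121,  0.00076894,  0.00043974, -0.00018465,  0.00122301,
        0.00094821, -0.00135579]), 'tau': array([-2.68156618e-04, -5.63413131e+01,  1.22619476e+00, -1.93445760e+01,
        1.09903034e-02,  1.06361933e-02,  1.93585606e-05]), 'eef_pos': array([ 277.69995414, -587.01312028,  238.41210207]), 'tool_rot': array([-3.12797914,  1.56891931,  2.02622284]), 'force': array([ 0.82669918, -0.63325027, -0.20092265]), 'torque': array([-0.01419901,  0.01162907, -0.04464787]), 'width': 85.54377036395013}
scene {'fx': 454.008901315979, 'fy': 454.008901315979, 'cx': 262.19081383954796, 'cy': 198.95824674358357, 'k1': -0.1067170844728607, 'eye': array([-281.55741471,  492.38400285,  854.21455004]), 'orientation': array([ 0.86769524, -0.01457397, -2.07273221])}
side {'fx': 425.35479508687894, 'fy': 425.35479508687894, 'cx': 256.40118773674055, 'cy': 190.66326687027626, 'k1': -0.05564997122157067, 'eye': array([ 484.70794279, -961.82651692,  474.52870889]), 'orientation': array([ 1.1923788 , -0.02677006, -0.01773309])}
wrist {'fx': 306.738392645561, 'fy': 306.738392645561, 'cx': 258.2306996561039, 'cy': 193.14462466261054, 'k1': -0.05668393273251282, 'eye': array([ 351.58891287, -553.46199778,  373.59476401]), 'orientation': array([-0.32096253,  0.00117511, -1.12952376])}
```

View pics/scene0.png

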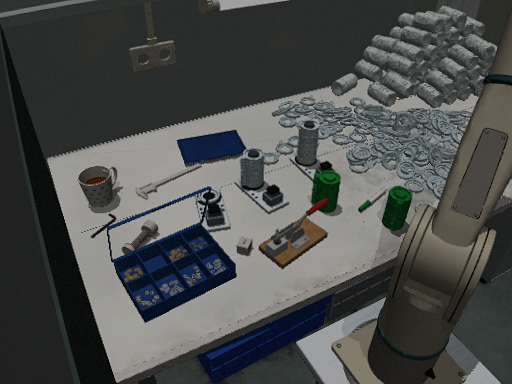

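View pics/side0.png

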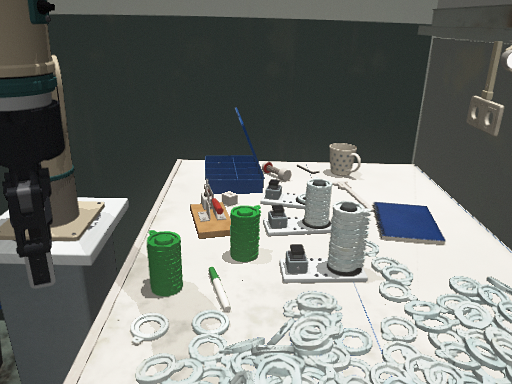

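View pics/wrist0.png

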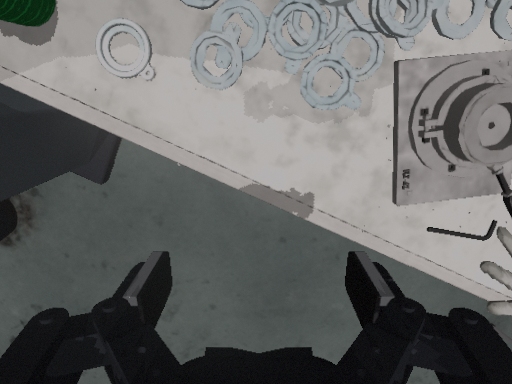

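```bash
python3 - <<'E'
from h import *
a=cv2.imread("pics/scene0.png")[110:260,180:380]; cv2.imwrite("pics/c1.png",cv2.resize(a,None,fx=4,fy=4,interpolation=cv2.INTER_CUBIC))
a=cv2.imread("pics/side0.png")[150:300,190:390]; cv2.imwrite("pics/c2.png",cv2.resize(a,None,fx=4,fy=4,interpolation=cv2.INTER_CUBIC))
E
```

```text
(no output)
```

View pics/c1.png

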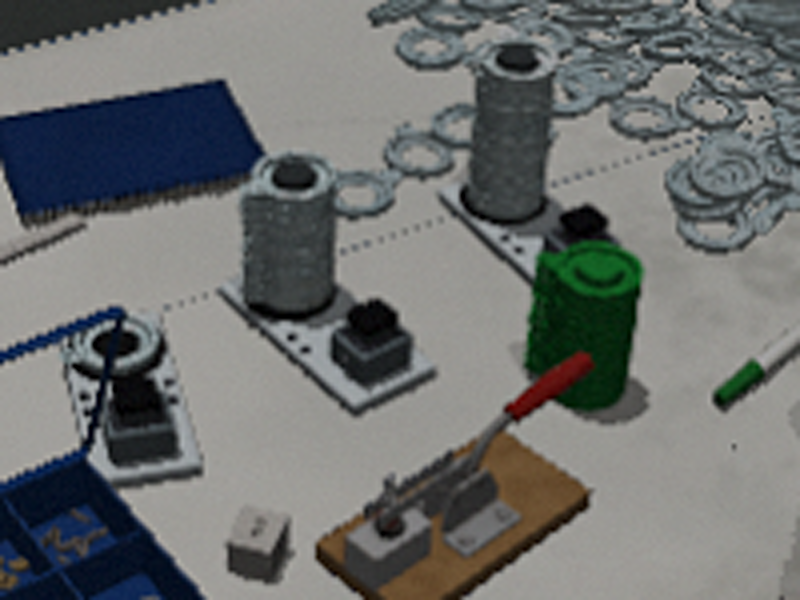

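View pics/c2.png

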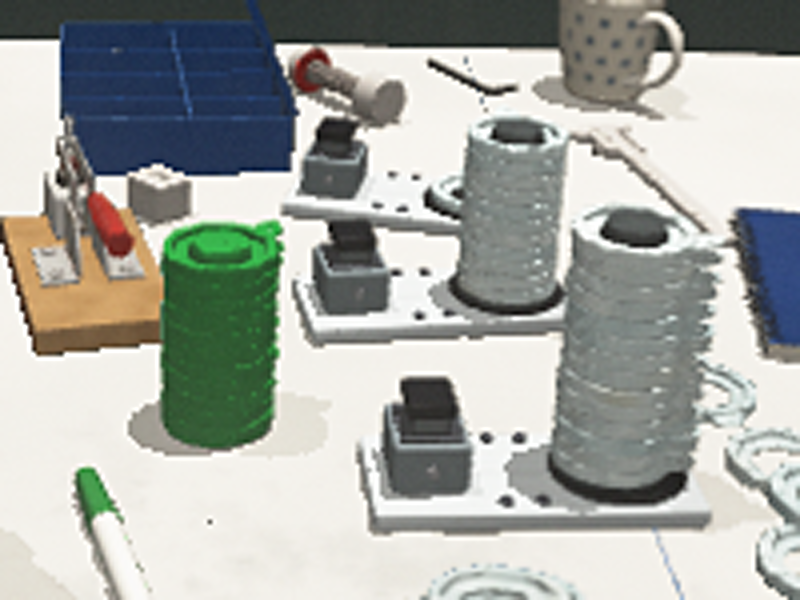

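```bash
cat >> h.py <<'E'
def tri(a,b):
    (e1,d1),(e2,d2)=a,b
    A=np.stack([d1,-d2],1); s=np.linalg.lstsq(A,e2-e1,rcond=None)[0]
    p,q=e1+s[0]*d1,e2+s[1]*d2; return (p+q)/2,np.linalg.norm(p-q)
E
python3 - <<'E'
from h import *
S=camera_params("scene");D=camera_params("side")
for n,s,d in [("full",(325.6,165.2),(296.5,249.2)),("short",(272.7,189.2),(277.7,209)),("single",(214.2,208),(273.5,183.2)),("lidtip",(209.5,188.5),(237,108))]:
    print(n,onz(S,*s,59.5).round(1),onz(D,*d,59.5).round(1),tri(ray(S,*s),ray(D,*d)))
a=cv2.imread("pics/scene0.png")[170:330,70:250]; cv2.imwrite("pics/c3.png",cv2.resize(a,None,fx=4,fy=3.7,interpolation=cv2.INTER_CUBIC))
a=cv2.imread("pics/side0.png")[95:215,180:340]; cv2.imwrite("pics/c4.png",cv2.resize(a,None,fx=5,fy=5,interpolation=cv2.INTER_CUBIC))
E
```

```text
full [ 583.3 -211.6   59.5] [ 588.1 -226.9   59.5] (array([ 589.54772559, -216.65011678,   53.75810075]), np.float64(0.060287749582240785))
short [558.1 -15.   59.5] [563.2 -34.1  59.5] (array([564.67429315, -19.09646391,  52.95378354]), np.float64(0.4408308722545987))
single [561.6 161.1  59.5] [562.8 140.4  59.5] (array([565.27553238, 158.84562336,  53.81430938]), np.float64(3.3375406640963026))
lidtip [642.6 139.1  59.5] [ 434.6 1230.9   59.5] (array([449.29286173, 218.08040667, 241.90178765]), np.float64(24.833925299918825))
```

View pics/c3.png

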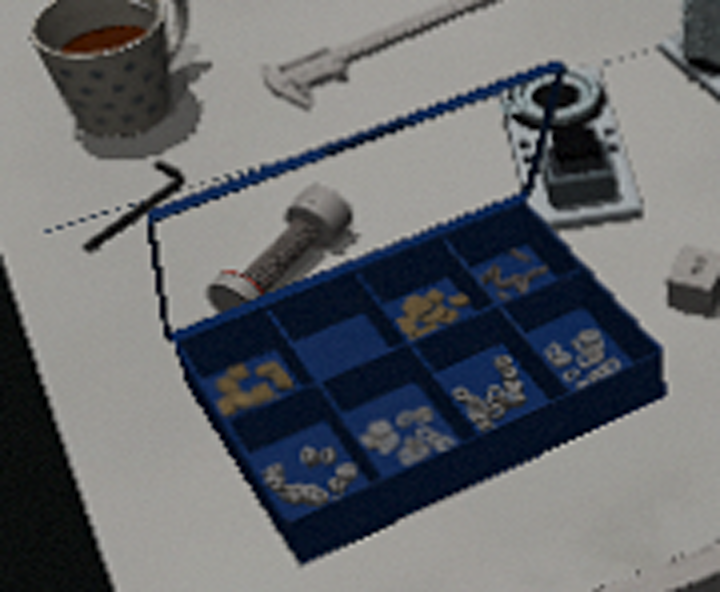

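View pics/c4.png

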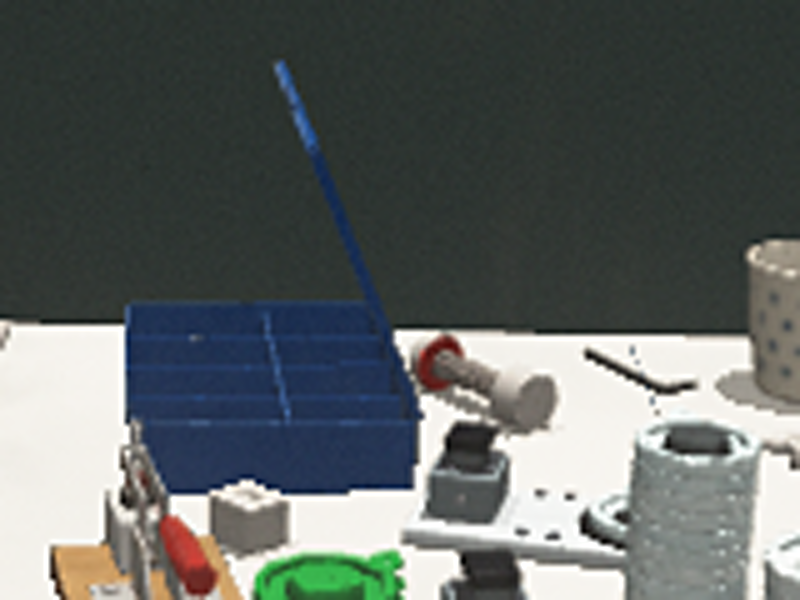

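```bash
python3 - <<'E'
from h import *
S=camera_params("scene");D=camera_params("side")
print(R_of(ctrl.read_state()['tool_rot']).round(3))
for n,s,d in [("casecorner",(202,221),(263,178)),("greentop",(327,174),(246,213)),("lidtip",(209.5,188.5),(235.7,107.5)),("pileL",(347,85),None)]:
    print(n,onz(S,*s,0).round(1),d and tri(ray(S,*s),ray(D,*d)))
# lid: near edge lies in plane y=const: intersect scene ray of tip with y of corner
e,d=ray(S,209.5,188.5)
for y in (190,200,210,220,230): print(y,(e+d*(y-e[1])/d[1]).round())
e,d=ray(D,235.7,107.5)
for y in (190,200,210,220,430): print(y,(e+d*(y-e[1])/d[1]).round())
E
```

```text
[[-0.001  0.904  0.428]
 [ 0.001  0.428 -0.904]
 [-1.    -0.    -0.001]]
casecorner [591.  188.2   0. ] (array([536.97450432, 206.4245161 ,  51.18945203]), np.float64(2.4945785029184457))
greentop [ 607.4 -241.2    0. ] (array([ 491.31994726, -150.12732236,  104.63685481]), np.float64(10.472607027410579))
lidtip [711.8 112.6   0. ] (array([446.15723371, 218.98373918, 243.61162249]), np.float64(23.323568178928443))
pileL [1081.7 -678.7    0. ] None
190 [509. 190. 174.]
200 [483. 200. 197.]
210 [457. 210. 219.]
220 [431. 220. 242.]
230 [405. 230. 264.]
190 [455. 190. 258.]
200 [455. 200. 256.]
210 [454. 210. 254.]
220 [454. 220. 252.]
430 [449. 430. 213.]
```

```bash
python3 -m handwheel '-1 0 41 -19 0 0 0; -1 0 41 -19 0 0 0; -1 0 41 -19 0 0 0; -1 0 41 -19 0 0 0; -1 0 41 -19 0 0 0; -1 0 41 -19 0 0 0'; python3 - <<'E'
from h import *
s=ctrl.read_state(); print(s['eef_pos'],s['force'],s['width']); R=R_of(s['tool_rot']); print((R.T@(np.array([588,-217,160])-s['eef_pos'])).round(1))
E
```

```text
clock: 0.75
eef_pos: [449.3, -380.6, 235.2]
tool_rot: [-1.748, 1.564, -2.894]
force: [-0.4, -1.2, 0.2]
width: 0.1
[ 449.32552253 -380.63350779  235.22480543] [-0.40180556 -1.16777627  0.20180958] 0.1297716484954187
[ 74.  194.2 -92. ]
```

```bash
python3 -m handwheel '-1 10 36 -17 -0.1 0 0; -1 10 38 -13 -0.1 0 0; -1 10 39 -9 -0.1 0 0; -1 10 40 -5 -0.1 0 0; -1 10 40 -1 -0.1 0 0; -1 0 0 0 0 0 0'; python3 - <<'E'
from h import *
s=ctrl.read_state(); p=camera_params("wrist"); cv2.imwrite("pics/w1.png",get_image("wrist")); print(s['eef_pos'],p['eye'],p['orientation']); R=R_of(s['tool_rot']); print(R.round(3),(R.T@(np.array([588,-217,120])-s['eef_pos'])).round(1))
print(proj(p,s['eef_pos']), proj(p,[588,-217,59]))
E
```

```text
clock: 1.35
eef_pos: [589.0, -212.7, 181.7]
tool_rot: [-3.127, 1.566, 2.542]
force: [-0.0, 0.8, -0.2]
width: -0.1
[ 588.99289528 -212.71092143  181.65748258] [ 636.89260116 -147.82813275  316.76233507] [-0.32110164  0.00506856 -0.61513289]
[[-0.004  0.577  0.817]
 [ 0.003  0.817 -0.577]
 [-1.    -0.    -0.005]] [61.6 -4.1  2. ]
(np.float64(256.25382323817666), np.float64(260.5665005308572)) (np.float64(259.69232602076124), np.float64(192.04275084141045))
```

View pics/w1.png

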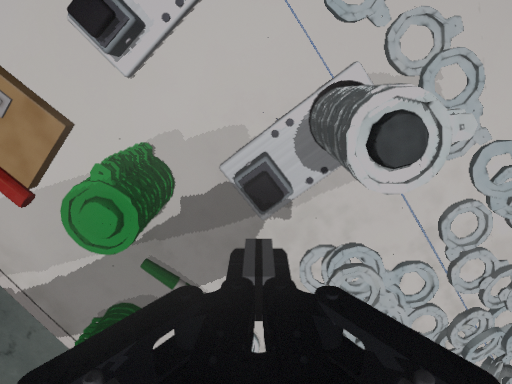

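```bash
python3 - <<'E'
from h import *
im=cv2.imread("pics/w1.png")
a=im[0:60,50:150];b=im[140:230,205:325]
cv2.imwrite("pics/c5.png",np.vstack([cv2.resize(a,(720,432//2*1),interpolation=cv2.INTER_CUBIC)[:216],cv2.resize(b,(480,360),interpolation=cv2.INTER_CUBIC) if 0 else cv2.copyMakeBorder(cv2.resize(b,(480,360),interpolation=cv2.INTER_CUBIC),0,0,0,240,0)]))
E
```

```text
(no output)
```

View pics/c5.png

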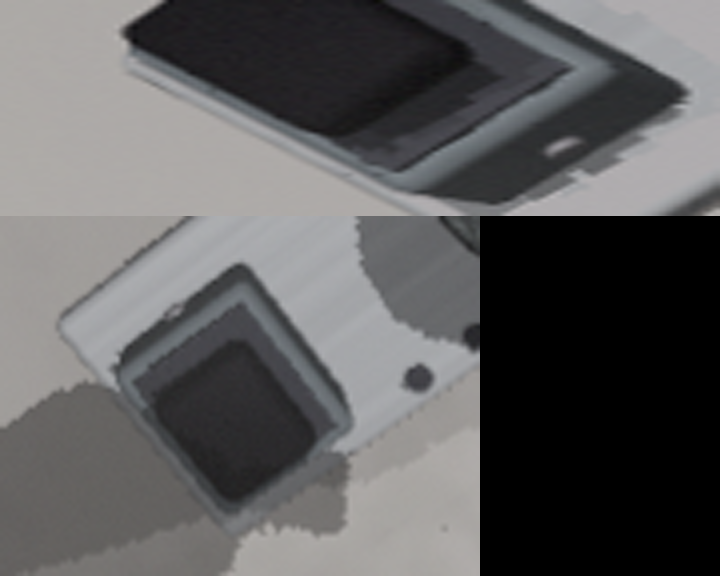

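```bash
python3 - <<'E'
from h import *
s=ctrl.read_state();p=camera_params("wrist")
C=[onz(p,205+u/4-.4,140+v/4-.4,59) for u,v in [(236,126),(315,212),(235,286),(155,189)]]
print(np.round(C,1),[np.linalg.norm(C[i]-C[i-1]).round(1) for i in range(4)]); c=np.mean(C,0);print(c)
R=R_of(s['tool_rot']); print(s['force'],(R.T@(np.array([c[0],c[1],59+8])-s['eef_pos'])).round(1))
E
```

```text
[[ 599.7 -207.3   59. ]
 [ 602.6 -233.5   59. ]
 [ 578.  -237.6   59. ]
 [ 576.9 -208.6   59. ]] [np.float64(22.8), np.float64(26.4), np.float64(25.0), np.float64(29.0)]
[ 589.30744071 -221.77163343   59.        ]
[-1.31329317 -0.24414363  0.28890585] [115.1  -2.9   5.5]
```

```bash
python3 -m handwheel '-1 40 -3 5 0 0 0; -1 40 0 0 0 0 0; -1 18 0 0 0 0 0; -1 0 0 0 0 0 0'; python3 - <<'E'
from h import *
s=ctrl.read_state(); p=camera_params("wrist"); cv2.imwrite("pics/w2.png",get_image("wrist"));R=R_of(s['tool_rot']); print(s['eef_pos'],s['force'],(R.T@(np.array([589.3,-221.8,59+8])-s['eef_pos'])).round(1))
E
```

```text
clock: 1.8
eef_pos: [588.2, -227.1, 82.6]
tool_rot: [-1.585, 1.564, -2.211]
force: [0.0, -0.5, 0.1]
width: -0.2
[ 588.1540951  -227.07123455   82.602199  ] [ 0.00844911 -0.4974907   0.06784717] [15.6  5.  -2.2]
```

View pics/w2.png

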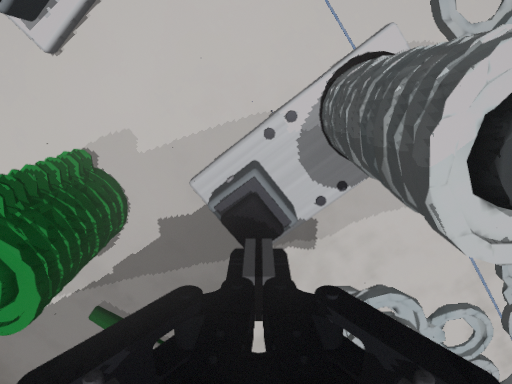

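```bash
python3 -m handwheel '-1 6 5 -2 0 0 0; -1 6 0 0 0 0 0; -1 2 0 0 0 0 0'; python3 -m handwheel '-1 2 0 0 0 0 0; -1 2 0 0 0 0 0'; python3 -c "
from h import *
s=ctrl.read_state();R=R_of(s['tool_rot']);print((R.T@(np.array([589.3,-221.8,58])-s['eef_pos'])).round(1))"
```

```text
clock: 2.15
eef_pos: [591.7, -224.3, 72.6]
tool_rot: [-0.639, 1.562, -1.267]
force: [0.7, 0.2, 0.3]
width: -0.1
clock: 2.35
eef_pos: [592.6, -224.5, 69.7]
tool_rot: [-0.458, 1.56, -1.087]
force: [0.3, -0.9, 0.2]
width: 0.1
[11.6  0.4 -4.4]
```

```bash
python3 -m handwheel '-1 2 0 -4 0 0 0; -1 2 0 0 0 0 0'; python3 -m handwheel '-1 2 0 0 0 0 0; -1 2 0 0 0 0 0'; python3 -c "
from h import *
s=ctrl.read_state();R=R_of(s['tool_rot']);print((R.T@(np.array([589.3,-221.8,58])-s['eef_pos'])).round(1))"
```

```text
clock: 2.55
eef_pos: [589.4, -222.3, 66.1]
tool_rot: [-0.419, 1.559, -1.048]
force: [-0.9, 1.5, 2.6]
width: 0.3
clock: 2.75
eef_pos: [589.3, -222.2, 62.4]
tool_rot: [-0.409, 1.559, -1.038]
force: [-0.9, -0.1, 2.3]
width: 0.3
[ 4.4  0.3 -0.3]
```

```bash
python3 -m handwheel '-1 2 0 0 0 0 0; -1 2 0 0 0 0 0'; python3 -m handwheel '-1 1 0 0 0 0 0; -1 0 0 0 0 0 0'
```

```text
clock: 2.95
eef_pos: [589.3, -222.2, 58.3]
tool_rot: [-0.41, 1.559, -1.038]
force: [-1.6, 0.9, 2.5]
width: -0.2
clock: 3.15
eef_pos: [589.3, -222.2, 56.9]
tool_rot: [-0.414, 1.559, -1.042]
force: [-1.6, 0.5, 3.4]
width: 0.1
```

```bash
python3 -m handwheel '-1 -10 0 0 0 0 0; -1 -40 0 0 0 0 0; -1 -40 0 0 0 0 0; -1 -35 0 0 0 0 0; -1 0 0 0 0 0 0'; python3 - <<'E'
from h import *
s=ctrl.read_state(); cv2.imwrite("pics/w3.png",get_image("wrist"));cv2.imwrite("pics/side3.png",get_image("side")[150:300,190:390].repeat(4,0).repeat(4,1));R=R_of(s['tool_rot']); print(s['eef_pos'],s['force'],(R.T@(np.array([564,-21,180])-s['eef_pos'])).round(1))
E
```

```text
clock: 3.65
eef_pos: [588.6, -220.9, 186.3]
tool_rot: [-0.514, 1.561, -1.142]
force: [1.0, -0.3, 0.3]
width: -0.0
[ 588.60263263 -220.87217779  186.28852693] [ 1.00062637 -0.27175065  0.34083511] [   4.4  147.2 -137.4]
```

View pics/w3.png

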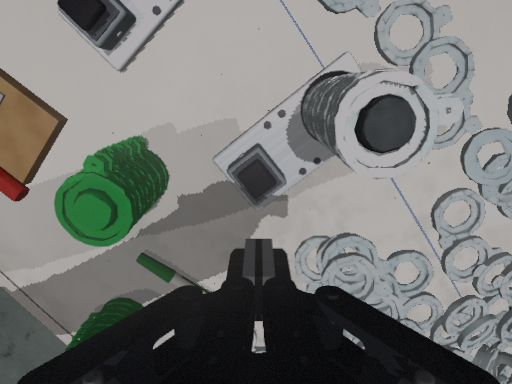

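View pics/side3.png

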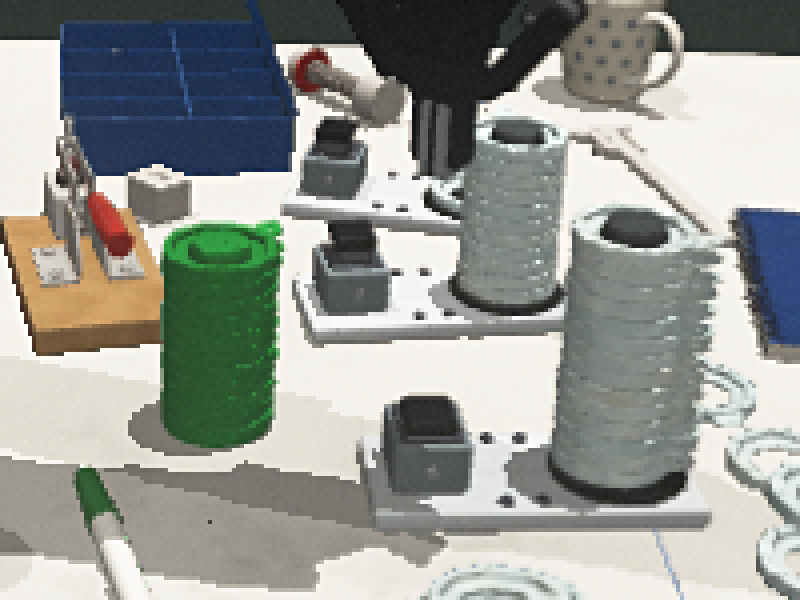

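The side view shows the tall-stack key well down (crop 425,410), with the stack and the green decoy unmoved. Next is the short stack.

```bash
python3 -m handwheel '-1 0 34 -32 0 0 0; -1 0 34 -32 0 0 0; -1 0 34 -32 0 0 0; -1 0 34 -32 0 0 0; -1 0 10 -9 0 0 0; -1 0 0 0 0 0 0'; python3 - <<'E'
from h import *
s=ctrl.read_state(); p=camera_params("wrist"); im=get_image("wrist"); cv2.imwrite("pics/w4.png",im);R=R_of(s['tool_rot']); print(s['eef_pos'],s['force'],(R.T@(np.array([564,-21,180])-s['eef_pos'])).round(1),proj(p,[564,-21,59]))
b=im[130:280,160:360];cv2.imwrite("pics/c6.png",cv2.resize(b,None,fx=4,fy=4,interpolation=cv2.INTER_CUBIC))
E
```

```text
clock: 4.35
eef_pos: [554.9, -17.4, 172.2]
tool_rot: [-2.068, 1.552, -2.701]
force: [0.1, -0.3, 0.5]
width: -0.3
[554.91170787 -17.42629332 172.2220434 ] [ 0.11861972 -0.28104017  0.50623687] [-7.9  2.4  9.4] (np.float64(269.40977256535484), np.float64(186.19732880450528))
```

View pics/w4.png

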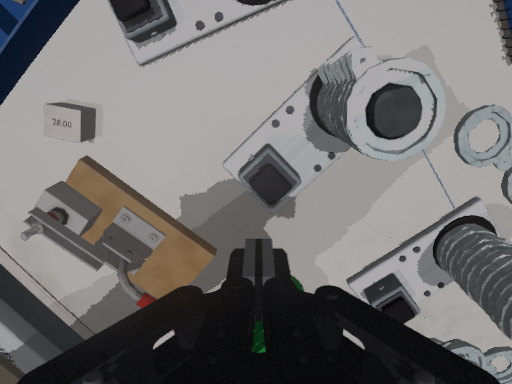

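View pics/c6.png

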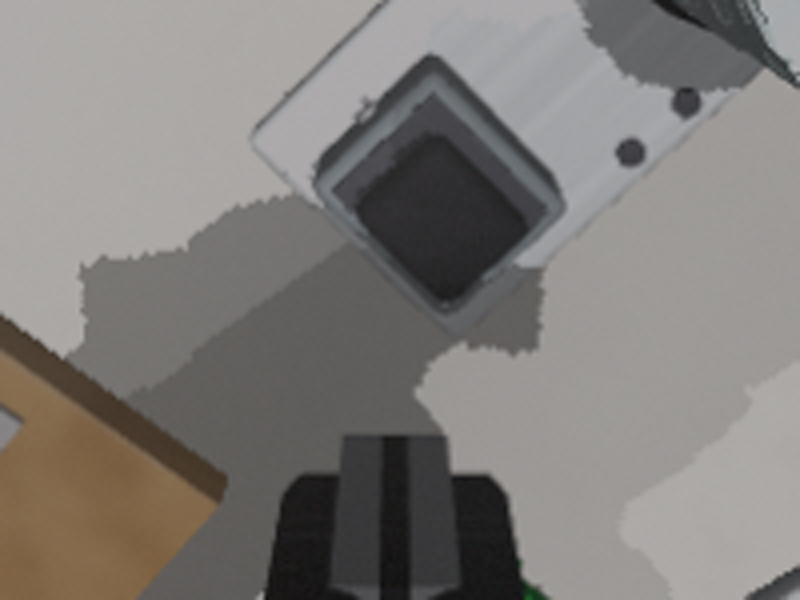

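```bash
python3 - <<'E'
from h import *
s=ctrl.read_state();p=camera_params("wrist")
C=[onz(p,160+u/4-.4,130+v/4-.4,59) for u,v in [(435,130),(530,220),(447,303),(357,205)]]
print(np.round(C,1),[np.linalg.norm(C[i]-C[i-1]).round(1) for i in range(4)]); c=np.mean(C,0);print(c)
R=R_of(s['tool_rot']); print(s['force'],(R.T@(np.array([c[0],c[1],59+8])-s['eef_pos'])).round(1))
E
```

```text
[[575.5  -4.5  59. ]
 [580.3 -32.1  59. ]
 [555.2 -37.1  59. ]
 [552.8  -7.9  59. ]] [np.float64(22.9), np.float64(28.1), np.float64(25.6), np.float64(29.3)]
[565.93874628 -20.38332033  59.        ]
[-0.58991001  0.00442955  0.20966982] [105.    6.6  11. ]
```

```bash
python3 -m handwheel '-1 30 6 11 0 0 0; -1 30 0 0 0 0 0; -1 25 0 0 0 0 0; -1 0 0 0 0 0 0'; python3 -c "
from h import *
s=ctrl.read_state();R=R_of(s['tool_rot']);print((R.T@(np.array([565.9,-20.4,67])-s['eef_pos'])).round(1))"
```

```text
clock: 4.8
eef_pos: [567.4, -30.7, 83.4]
tool_rot: [-1.795, 1.55, -2.439]
force: [-0.8, -0.1, 0.0]
width: -0.2
[16.3  7.6 -7.3]
```

```bash
python3 -m handwheel '-1 4 7 -7 0 0 0; -1 4 0 0 0 0 0; -1 0 0 0 0 0 0'; python3 -c "
from h import *
s=ctrl.read_state();R=R_of(s['tool_rot']);print((R.T@(np.array([565.9,-20.4,67])-s['eef_pos'])).round(1))"
```

```text
clock: 5.1
eef_pos: [566.7, -24.1, 76.0]
tool_rot: [-1.694, 1.55, -2.343]
force: [-0.5, -0.1, 0.6]
width: -0.5
[ 8.9  2.7 -2.9]
```

```bash
python3 -m handwheel '-1 2 3 -4 0 0 0; -1 2 0 0 0 0 0; -1 2 0 0 0 0 0'; python3 -m handwheel '-1 2 1 -1 0 0 0; -1 2 0 0 0 0 0; -1 2 0 0 0 0 0';  python3 -c "
from h import *
s=ctrl.read_state();R=R_of(s['tool_rot']);print((R.T@(np.array([565.9,-20.4,58])-s['eef_pos'])).round(1))"
```

```text
clock: 5.4
eef_pos: [566.9, -18.9, 71.9]
tool_rot: [-1.516, 1.553, -2.165]
force: [-0.6, -0.5, -0.2]
width: 0.1
clock: 5.7
eef_pos: [567.0, -17.3, 66.1]
tool_rot: [-1.458, 1.553, -2.107]
force: [-0.4, 0.6, 3.2]
width: 0.1
[ 8.2 -3.   0.9]
```

```bash
python3 -m handwheel '-1 2 0 0 0 0 0; -1 2 0 0 0 0 0; -1 2 0 0 0 0 0'; python3 -m handwheel '-1 2 0 0 0 0 0; -1 1 0 0 0 0 0; -1 0 0 0 0 0 0'
```

```text
clock: 6.0
eef_pos: [567.0, -17.4, 60.1]
tool_rot: [-1.452, 1.553, -2.101]
force: [-1.2, -0.3, 2.2]
width: -0.1
clock: 6.3
eef_pos: [567.0, -17.3, 56.6]
tool_rot: [-1.46, 1.553, -2.108]
force: [-0.6, 1.1, 2.3]
width: 0.3
```

```bash
python3 -m handwheel '-1 -10 0 0 0 0 0; -1 -40 0 0 0 0 0; -1 -45 0 0 0 0 0; -1 -45 0 0 0 0 0; -1 0 0 0 0.14 0 0; -1 0 0 0 0.14 0 0; -1 0 0 0 0.14 0 0; -1 0 0 0 0.14 0 0; -1 0 0 0 0.14 0 0; -1 0 0 0 0 0 0'; python3 - <<'E'
from h import *
s=ctrl.read_state(); cv2.imwrite("pics/w5.png",get_image("wrist"));cv2.imwrite("pics/side5.png",get_image("side")[150:300,190:390].repeat(4,0).repeat(4,1));R=R_of(s['tool_rot']); print(s['eef_pos'],s['qpos'],R.round(2),(R.T@(np.array([564,152,185])-s['eef_pos'])).round(1))
E
```

```text
clock: 7.3
eef_pos: [568.8, -15.8, 207.9]
tool_rot: [-0.497, 1.557, -1.874]
force: [0.8, -0.1, -0.6]
width: 0.1
[568.84545367 -15.77699583 207.8833599 ] [-0.12160814  0.55461305  0.14054022  1.78207879 -0.08278537  0.81532436
 -1.32119997] [[-0.    0.98  0.19]
 [-0.01  0.19 -0.98]
 [-1.   -0.01  0.01]] [  20.6   27.8 -165.8]
```

View pics/w5.png

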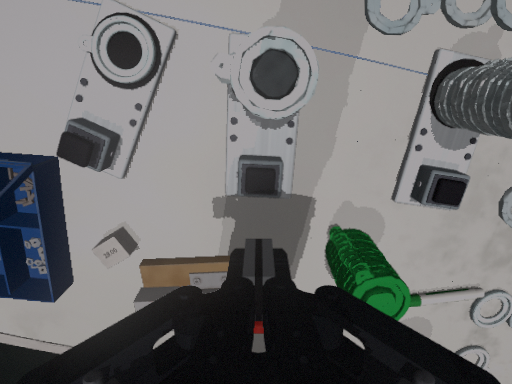

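View pics/side5.png

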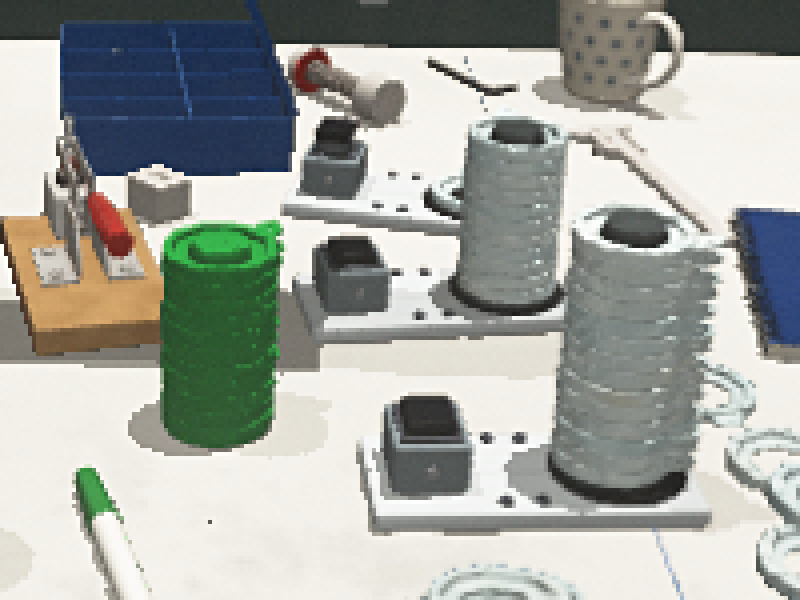

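```bash
python3 -m handwheel '-1 0 7 -40 0 0 0; -1 0 7 -40 0 0 0; -1 0 7 -40 0 0 0; -1 5 5 -25 0 0 0; -1 0 0 0 0 0 0'; python3 - <<'E'
from h import *
s=ctrl.read_state(); p=camera_params("wrist"); im=get_image("wrist"); cv2.imwrite("pics/w6.png",im);cv2.imwrite("pics/scene6.png",get_image("scene"));R=R_of(s['tool_rot']); print(s['eef_pos'],s['force'],proj(p,[564,152,59]))
b=im[100:250,160:360];cv2.imwrite("pics/c7.png",cv2.resize(b,None,fx=4,fy=4,interpolation=cv2.INTER_CUBIC))
E
```

```text
clock: 7.9
eef_pos: [565.9, 134.1, 200.9]
tool_rot: [-0.459, 1.557, -1.822]
force: [-1.8, 0.3, -0.1]
width: -0.2
[565.94085122 134.05374663 200.89590249] [-1.84635776  0.3450766  -0.06423446] (np.float64(236.1425819003657), np.float64(179.74375681408608))
```

View pics/w6.png

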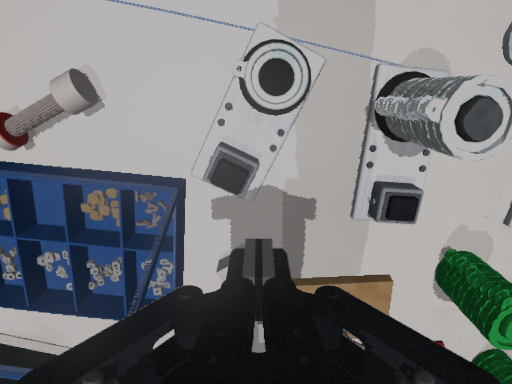

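View pics/c7.png

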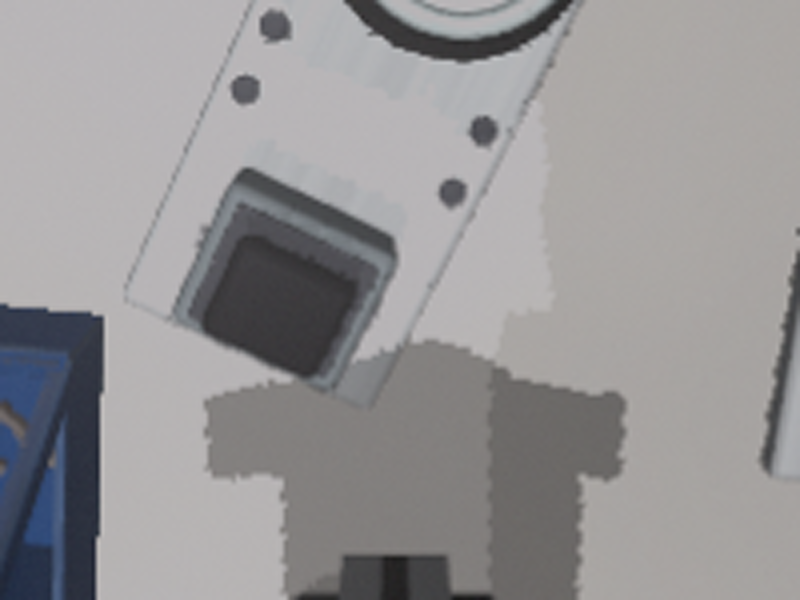

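View pics/scene6.png

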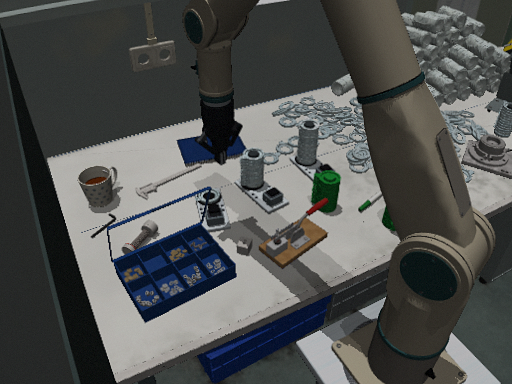

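```bash
python3 - <<'E'
from h import *
s=ctrl.read_state();p=camera_params("wrist")
C=[onz(p,160+u/4-.4,100+v/4-.4,59) for u,v in [(250,237),(357,288),(308,375),(203,318)]]
print(np.round(C,1),[np.linalg.norm(C[i]-C[i-1]).round(1) for i in range(4)]); c=np.mean(C,0);print(c)
R=R_of(s['tool_rot']); print((R.T@(np.array([c[0],c[1],59+8])-s['eef_pos'])).round(1))
# case edge near key, lid edge
print(onz(p,185,183,45),onz(p,180,315,45))
for z in (100,150,200,240): print(z,onz(p,160,250,z).round(),onz(p,138,305,z).round())
E
```

```text
[[582.  163.   59. ]
 [575.  136.6  59. ]
 [551.7 144.   59. ]
 [560.8 170.7  59. ]] [np.float64(22.6), np.float64(27.3), np.float64(24.4), np.float64(28.2)]
[567.35549587 153.56757881  59.        ]
[134.1   6.2 -25.7]
[547.55960246 195.90655114  45.        ] [386.0524134 182.2904661  45.       ]
100 [502. 201. 100.] [439. 216. 100.]
150 [532. 189. 150.] [483. 201. 150.]
200 [563. 178. 200.] [527. 187. 200.]
240 [588. 169. 240.] [562. 175. 240.]
```

```bash
python3 -m handwheel '-1 30 0 0 0.14 0 0; -1 30 0 0 0.14 0 0; -1 10 0 0 0 0 0; -1 0 0 0 0 0 0'; python3 -c "
from h import *
s=ctrl.read_state();R=R_of(s['tool_rot']);print(R.round(2),(R.T@(np.array([568,151.5,67])-s['eef_pos'])).round(1))"
```

```text
clock: 8.4
eef_pos: [569.4, 119.7, 132.2]
tool_rot: [0.215, 1.552, -1.445]
force: [1.0, -0.3, -0.4]
width: 0.2
[[ 0.    1.   -0.09]
 [-0.02 -0.09 -1.  ]
 [-1.    0.    0.02]] [ 64.6  -4.5 -32.8]
```

```bash
python3 -m handwheel '-1 5 -4 -30 0 0 0; -1 20 0 0 0 0 0; -1 15 0 0 0 0 0; -1 0 0 0 0 0 0'; python3 -c "
from h import *
s=ctrl.read_state();R=R_of(s['tool_rot']);print((R.T@(np.array([568,151.5,67])-s['eef_pos'])).round(1))"
```

```text
clock: 8.8
eef_pos: [572.3, 145.6, 95.2]
tool_rot: [0.547, 1.551, -1.109]
force: [-1.0, -0.3, -0.6]
width: 0.0
[28.  -5.1 -6. ]
```

```bash
python3 -m handwheel '-1 8 -5 -6 0 0 0; -1 6 0 0 0 0 0; -1 0 0 0 0 0 0'; python3 - <<'E'
from h import *
s=ctrl.read_state();R=R_of(s['tool_rot']);print((R.T@(np.array([568,152,67])-s['eef_pos'])).round(1))
cv2.imwrite("pics/w7.png",get_image("wrist"));cv2.imwrite("pics/side7.png",get_image("side"))
E
```

```text
clock: 9.1
eef_pos: [569.1, 150.8, 82.1]
tool_rot: [0.67, 1.55, -0.986]
force: [-0.4, -0.1, 0.6]
width: 0.1
[15.  -1.4 -1.4]
```

View pics/w7.png

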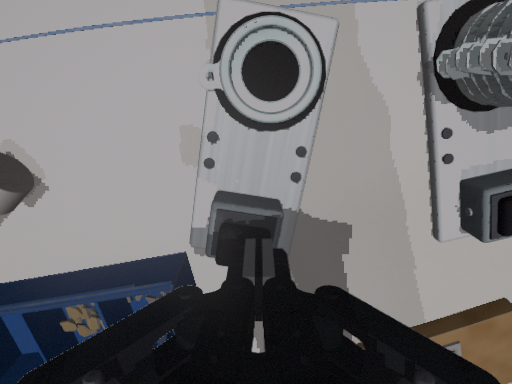

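View pics/side7.png

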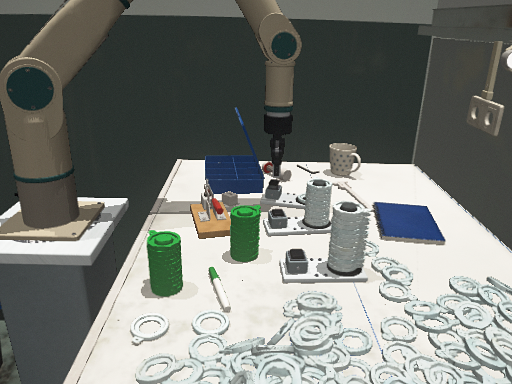

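```bash
python3 -m handwheel '-1 4 -1 -3 0 0 0; -1 4 0 0 0 0 0; -1 2 0 0 0 0 0'; python3 -m handwheel '-1 2 0 -1 0 0 0; -1 2 0 0 0 0 0';  python3 -c "
from h import *
s=ctrl.read_state();R=R_of(s['tool_rot']);print((R.T@(np.array([567.5,153,58])-s['eef_pos'])).round(1))"
```

```text
clock: 9.5
eef_pos: [569.6, 154.4, 72.8]
tool_rot: [0.796, 1.549, -0.86]
force: [0.2, -0.5, -0.2]
width: -0.0
clock: 9.7
eef_pos: [569.7, 155.4, 68.4]
tool_rot: [0.795, 1.549, -0.861]
force: [-0.2, 0.5, -0.5]
width: 0.4
[10.4 -2.2  2.5]
```

```bash
python3 -m handwheel '-1 2 -2 2 0 0 0; -1 2 0 0 0 0 0; -1 2 0 0 0 0 0'; python3 -m handwheel '-1 2 0 0 0 0 0; -1 2 0 0 0 0 0; -1 1 0 0 0 0 0'; python3 -m handwheel '-1 1 0 0 0 0 0; -1 0 0 0 0 0 0'
```

```text
clock: 10.0
eef_pos: [568.5, 154.1, 62.8]
tool_rot: [0.9, 1.548, -0.756]
force: [-0.3, 0.7, 2.8]
width: -0.0
clock: 10.3
eef_pos: [568.4, 154.1, 57.5]
tool_rot: [0.906, 1.548, -0.75]
force: [0.3, -0.3, 2.4]
width: 0.1
clock: 10.5
eef_pos: [568.5, 154.1, 56.3]
tool_rot: [0.901, 1.549, -0.755]
force: [0.1, 0.8, 1.6]
width: 0.3
```

```bash
python3 -m handwheel '-1 -10 0 0 0 0 0; -1 -40 0 0 0 0 0; -1 -40 0 0 0 0 0; -1 -40 0 0 0 0 0; -1 0 0 0 0 0 0; -1 0 0 0 0 0 0'; python3 - <<'E'
from h import *
print(ctrl.read_state()['force'])
cv2.imwrite("pics/w8.png",get_image("wrist"));a=get_image("side");cv2.imwrite("pics/side8.png",cv2.resize(a[150:300,190:390],None,fx=4,fy=4,interpolation=cv2.INTER_CUBIC))
E
```

```text
clock: 11.1
eef_pos: [565.0, 154.3, 191.5]
tool_rot: [0.692, 1.549, -0.965]
force: [-0.3, 1.0, -0.5]
width: -0.1
[-0.30926072  0.98125332 -0.46262563]
```

View pics/w8.png

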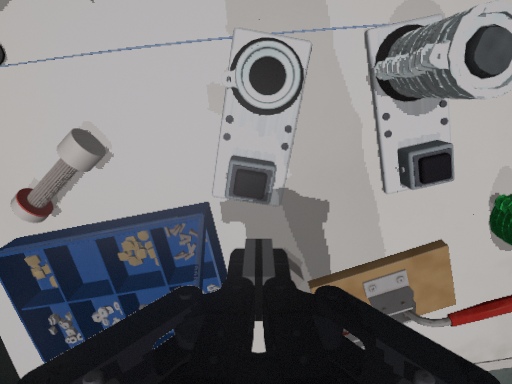

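View pics/side8.png

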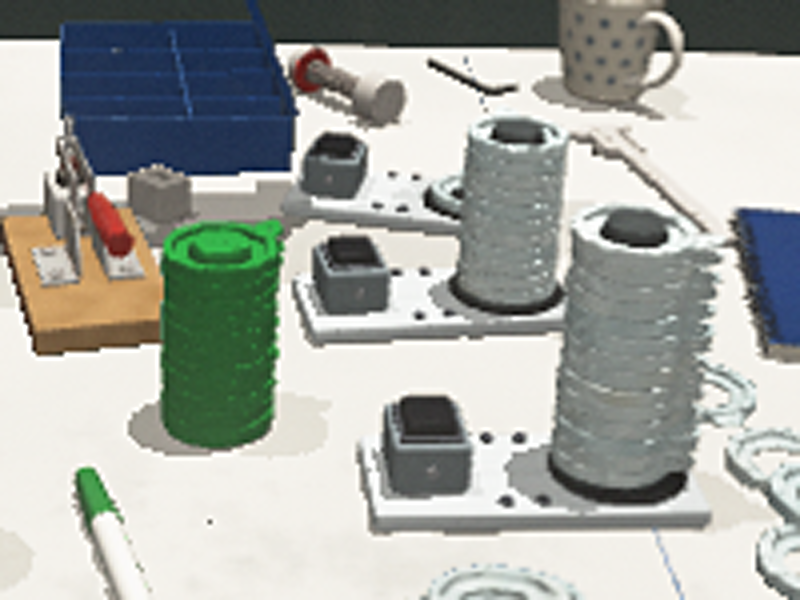

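All three keys stand low in their housings (side crop 428,412; 352,250; 340,148). Everything else is where it started, and the robot is clear.

```bash
python3 -c "
from cell import ctrl
print(ctrl.finish_job())"
```

```text
the job is handed in; nothing more can be done
None
```

I pressed the three keys with the closed fingertips in the order asked: tall stack, shorter stack, single ring. The job was handed in at about 11 s of the 48 s allowed.

- **Key travel:** each press ended with the fingertips at about 48–49 mm above the bench, by the measured tool height. That is roughly 11–12 mm of the 12 mm travel. Pressing force read about 2–3.5 N.
- **Final views:** the last side picture shows all three keys low in their housings, and the wrist picture shows the same for the two keys it covers. The batches and other things in view had not visibly moved, and the gripper was clear at about 190 mm. I did not measure the objects' positions again.
- **What disagreed:** my first position estimates from the scene and side cameras put the key tops about 5 mm too low. I aimed from wrist-camera measurements instead. The single-key press landed within about 1–2 mm of the measured centre. The short-stack press was about 3 mm off in y but still on the cap.

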